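# Walk the dryer base up to its blower and stack the drying tier on it

### The arm

A 6-joint arm with a two-finger parallel gripper is mounted at the origin on the work surface. World frame = base frame: x ahead of the robot, y to its left, z up, the work surface at z = 0. Lengths are in m, angles in rad, forces in N, time in s.
With the tool pointing down it reaches from about 0.25 to 0.725 m from the base axis. Payload 4 kg.
Tool frame: the origin (TCP) lies midway between the tips of the shut fingers; the grasp point (between the pads) lies 19 mm behind it (bot.grip_point_offset is the distance from the TCP to the grasp point, in m); z points along the fingers, y is the line along which they close (so a half turn about z gives the same grasp; the last joint's range is limited). The gripper opens to 85 mm and grips with 20 to 120 N. Pads are 22 mm wide; open, the fingers measure 114 mm over their backs; the gripper's body (76 mm by 85 mm) begins 54 mm behind the grasp point. The pads swing forward as they close: fully open they stand 13 mm farther back than shut.
Start: joints at [-1.327, 0.241, 0.005, 1.335, 0, 1.571], TCP at [0.121, -0.485, 0.231] pointing down, gripper open.
Joint ranges: [-2.72, 2.72], [-1.05, 1.87], [-1.09, 1.28], [-1.99, 2.15], [-1.42, 1.44], [-3.14, 3.14]. Speed limits (rad/s): [2.79, 2.79, 3.14, 3.14, 3.14, 3.14].

### API

Orientations are given as a unit quaternion [x, y, z, w].
In Python, from workcell import bot gives the robot as it stands.
- The arm moves only by the tool step_arm, never from a script. Its argument "targets" is text: rows parted by semicolons, each of 7 numbers parted by spaces: the opening, from -1 (shut) to 1 (fully open), so that 0 is half open, then the shift along the world's x, y, z normalised to -1 to 1, where 1 is 0.5 m, then the turn, a rotation vector about the world's x, y, z normalised to -1 to 1, where 1 is pi/4 rad. In form: gripper x y z wx wy wz; .... A call has 1 to 10 rows; each row is the pose to reach, as a shift and turn from the pose commanded when the call began; what a row does not reach only later rows make up. A row lasts 1/12 s, in which the tool goes at most 41.7 mm and 7.16 degrees, less where a joint would pass 70% of its speed; a pose out of reach is approached as far as the arm can. A call with a number of a shift or a turn outside -1 to 1 is refused whole. A call with a gripper value outside its range is refused whole. The fingers move at their own pace and stop on an object; the grip force is fixed at half the most. Time passes only in rows, so rows that repeat a pose let the fingers close. It gives the time, the measured TCP pose, the force, the opening and the grip force at its end, in the units of the state.
- bot.get_obs(): the state, without advancing time (a new reading comes with each control period).
- bot.camera(name): name is "scene" or "side" or "wrist"; returns the picture (420x560x3 uint8, red, green, blue); there is no depth.
- bot.camera_info(name): a dict with "vertical_fov" (degrees; the focal length in pixels is half the picture's height over the tangent of half this angle, whatever the lens; pixels are square), "cx", "cy" (the principal point, pixels), "pose" (4x4, takes a point from camera to world coordinates). Camera axes: x right, y up, looking along -z (the intrinsics and any distortion apply to the point x, -y, -z); pixel columns grow to the right and rows downward; lengths in m; the calibration is good to about 2 mm. The wrist camera is an equidistant fisheye: a pixel r from the principal point sees the ray r / f radians off the axis. A picture is of the moment at which its call begins: read the wrist's pose just before it. camera_info takes no time and is no camera call; for the wrist camera it gives the pose at the moment of the call.
- bot.job_done(): hands the job in; it is judged then, once.
The state is a dict: "clock": time; "joint_pos": joint angles; "joint_vel": joint speeds; "tau": joint torques, N m; "eef_pos": TCP position; "tool_rot": TCP orientation; "ft_force": force on the tool from outside, world axes, zero at the start; "ft_torque": the same for the moment, N m; "grip_width": finger opening in m; "grasp_force": force on a finger pad.
Only numpy, scipy, OpenCV 4.12 (cv2) and the standard library are available. Lean on these libraries where they do the work, as an engineer would, in place of code of your own. Each camera call takes 0.05 s, during which the arm holds its last target. There are 200 camera calls.

### The job

Walk the heavy steel dryer base along the bench until its whole far side stands flush against the outlet face of the white blower, keeping off the dial thermometer on its near side. Then lift the drying tier, which has a blue carrying handle, and set it down gently on the base, level, with all four corner posts fully home in the base's blue corner cups. Keep the two sample dishes standing on the base and leave the jars and the bowl where they are.

Things in the scene. Friction and masses are not known exactly. Their poses are not given: they have to be found in the camera images.
- outlet (a point): Point on the outlet face of the low white warm-air blower, which is bolted to the bench: middle of the face's width, at bench height. The blower is 100 deep (its x) x 340 wide (its y) x 62 high with two round black intake grilles on top; the face, flat with a black finned slot, looks towards the robot. Axes: x points square into the blower, y along the face, z up.
- base: Heavy flat-bottomed stainless dryer base, loose on the bench, 1.2 to 1.9 kg plus dishes, friction 0.5 to 0.7 (7 to 15 N to slide it; nothing on it to lift it by): 210 deep (its x) x 240 wide (its y) x 45 high to its mesh deck, plain upright sides. Origin at the centre of its underside, z up; its +x side (black duct mouth) faces the blower, its -x side faces the robot.
- base_deck (a point): Centre of the base's deck, 45 mm above its underside; axes as the base's. On the deck stand four blue square corner cups, centred at x = +-75, y = +-100 mm: each a 19 mm square throat 9 mm deep with the deck as its floor, then a flare opening to a 33 mm mouth 22 mm above the deck. Cups stay 11 mm inside the near and far sides.
- base_near_left (a point): Lower near left corner of the base (its x = -105, y = +120 mm, z = 0); axes as the base's.
- base_near_right (a point): Lower near right corner of the base (its x = -105, y = -120 mm, z = 0); axes as the base's.
- base_far_left (a point): Lower far left corner of the base (its x = +105, y = +120 mm, z = 0), which has to meet the blower; axes as the base's.
- base_far_right (a point): Lower far right corner of the base (its x = +105, y = -120 mm, z = 0), which has to meet the blower; axes as the base's.
- thermometer: Dial thermometer fixed to the base in the middle of its near side: 38 mm round steel dial, sticking 22 mm out of the side, centre 23 mm above the bench. Origin where its stem leaves the side; its dial looks along its -x. Delicate: not to be pushed or struck.
- dish_a: Flat aluminium sample dish with a brown rusk in it, 58 across, 16 high, 80 g, standing loose on the base's deck, left of its middle. Origin at the centre of its underside.
- dish_b: The same kind of dish, right of the middle of the base's deck.
- tier: Drying tier: stainless stacking frame, 0.5 to 0.75 kg, 186 (its x) x 236 (its y) over its cups, standing on four round posts 14 mm thick, centred at x = +-75, y = +-100 mm like the base's cups, feet tapered to 8 mm over the last 6 mm. Origin on the vertical centre line at the level of the feet's ends. Half a turn about the vertical changes nothing. Fully home, its origin is 45 mm above the base's.
- tier_deck (a point): Centre of the tier's mesh deck, on top of its rails, 122 mm above the feet's ends (rails 12 mm deep). Blue corner cups like the base's, for a next tier, rise 22 mm above it over the posts.
- tier_handle (a point): Centre of the grip of the tier's carrying handle, 170 mm above the feet's ends, over the centre: a blue bar 14 mm wide (tier x) x 14 mm high, 114 mm long (along tier y), about 41 mm free beneath it. Axes as the tier's. The centre of mass lies below it.
- jar_dark: Bystander: glass jar with white screw lid and dark contents, 80 mm across, 138 high. Origin at the centre of its underside.
- jar_malt: Bystander: the same kind of jar with brown contents.
- bowl: Bystander: blue ceramic bowl, 110 mm across the rim, 55 high. Origin at the centre of its underside.
Things that resemble listed ones, but are neither listed nor needed, are in the scene too. What is shaped like the dish_b but green or pink is not meant.

How it is judged:
On the way, in this order (a step that is already met when the one before it is completed fails the run):
1. the base's whole far side stands against the blower's outlet face (x of each of base_far_left, base_far_right in the frame of outlet above -0.006 m), for 0.2 s.
2. the tier stands on the base, all four posts home in the cups (horizontal distance between tier and base below 0.006 m and z of tier in the frame of base below 0.0485 m and angle between the x axis of tier and the x axis of base, either way round below 0.06 rad and angle between tier's own z axis and vertical below 0.03 rad), for 0.2 s.
At the end, for the whole second after the job is handed in: Base flat on the bench, both far corners within 6 mm of the outlet face, its middle within 50 mm of the face's middle; tier on the base, origin 45 mm (+-3.5) above the base's, centred within 6 mm, turned < 0.06 rad, tilted < 0.03; both dishes flat on the base's deck; all at rest (all of step 1 and all of step 2 and y of base in the frame of outlet between -0.05 and 0.05 m and height (world z) of base below 0.004 m and angle between base's own z axis and vertical below 0.03 rad and z of each of tier, dish_a, dish_b in the frame of base above 0.042 m and angle between each of dish_a, dish_b's own z axis and vertical below 0.1 rad and linear speed of each of tier, base below 0.02 m/s); the robot touches nothing.
It fails at once if the thermometer is pushed or struck (more than 3 N) (contact force between anything else and thermometer above 3 N).
It fails at once if the tier is dropped onto the base (faster than 0.45 m/s with its feet at or less than about 40 mm above the cups) (horizontal distance between tier and base below 0.04 m and z of tier in the frame of base below 0.105 m and linear speed of tier above 0.45 m/s).
It fails at once if the tier is tipped over (more than 0.5 rad) (angle between tier's own z axis and vertical above 0.5 rad).
It fails at once if a sample dish is tipped or thrown off the base (angle between any of dish_a, dish_b's own z axis and vertical above 0.5 rad or height (world z) of any of dish_a, dish_b below 0.03 m).
It fails at once if a jar or the bowl is moved by more than 30 mm (distance of any of jar_dark, jar_malt, bowl from where it was at the start of the episode above 0.03 m).
It also fails if it takes over 67 s, if anything falls off the work surface, if the arm or the gripper's body presses on something with over 40 N, if the wrist force passes 120 N, or if a joint passes its speed limit or range.

## Working session

There is one attempt and no reset: what is moved stays moved. The work goes in short steps, Python scripts to look and compute and a tool call to move; the robot and the scene stay as the last step left them, time stands still between calls to the robot, and variables do not carry over. Pictures are saved under pics/ and viewed, at most 10 in all, crops included, and the job is handed in when it is done.

Besides the shell and the picture viewer there is one more tool, called after "Call:" as a command line: name --argument value ..., lists and objects as JSON in quotes. step_arm: Moves the arm, as the interface text tells. Scaled input: -1 to 1 covers 0.5 m each way for a shift and pi/4 rad each way for a turn. Its arguments: {"type":"object","properties":{"targets":{"type":"string"}},"required":["targets"]}

```bash
mkdir -p pics; ls
python3 - <<'E'
from workcell import bot
import cv2
for n in ("scene","side"):
    im=bot.camera(n); cv2.imwrite(f"pics/{n}0.png",cv2.resize(im[:,:,::-1],(800,600),interpolation=cv2.INTER_CUBIC))
    i=bot.camera_info(n); print(n,{k:(v if k!='pose' else v.round(4).tolist()) for k,v in i.items()})
print(bot.get_obs())
E
```

```text
pics
scene {'vertical_fov': 55.13100254809546, 'cx': 276.53127290566664, 'cy': 212.6977084532481, 'pose': [[-0.1338, -0.7236, 0.6771, 1.3342], [0.991, -0.1043, 0.0843, 0.0121], [0.0097, 0.6823, 0.731, 0.9198], [0.0, 0.0, 0.0, 1.0]]}
side {'vertical_fov': 49.447768826884584, 'cx': 272.9352244419197, 'cy': 210.84714157964945, 'pose': [[0.9979, 0.0164, -0.063, 0.5093], [-0.0629, 0.4908, -0.869, -1.1579], [0.0167, 0.8711, 0.4908, 0.7395], [0.0, 0.0, 0.0, 1.0]]}
{'clock': 0.1, 'joint_pos': array([-1.32699238e+00,  2.41351413e-01,  3.87178560e-03,  1.33520982e+00,
        5.40212458e-06,  1.57076962e+00]), 'joint_vel': array([ 0.00070638, -0.0036163 ,  0.00120565,  0.00053073,  0.00072159,
        0.00196031]), 'tau': array([ 1.56953333e-04, -3.73137331e+01,  2.53010201e+01,  1.08220943e-02,
        1.78803037e-05,  5.72478086e-06]), 'eef_pos': array([ 0.12056345, -0.48466607,  0.2305    ]), 'tool_rot': array([ 9.92577083e-01,  1.21613482e-01, -1.12408116e-04, -9.39863371e-04]), 'ft_force': array([-0.0956381 ,  0.40631017,  0.72761656]), 'ft_torque': array([ 0.01678283,  0.01730812, -0.01627801]), 'grasp_force': 0.0, 'grip_width': 0.08537728248446541}
```

View pics/scene0.png

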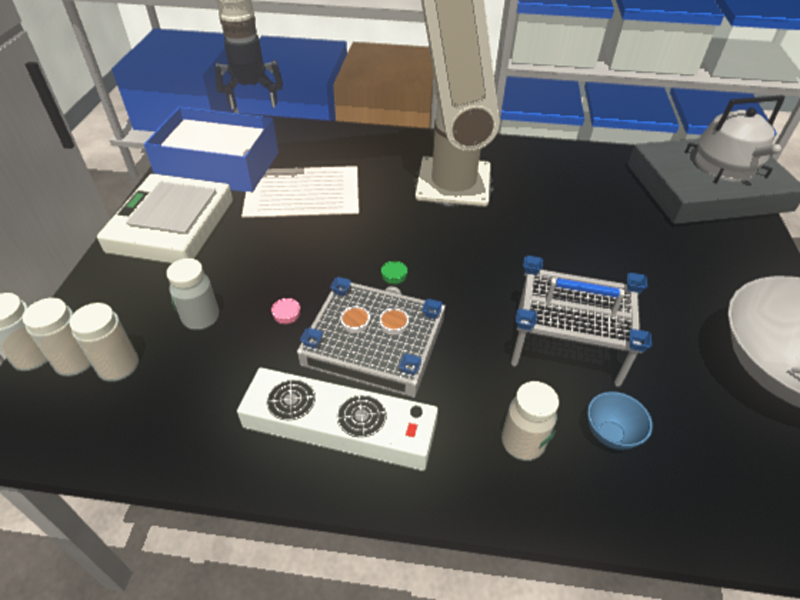

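View pics/side0.png

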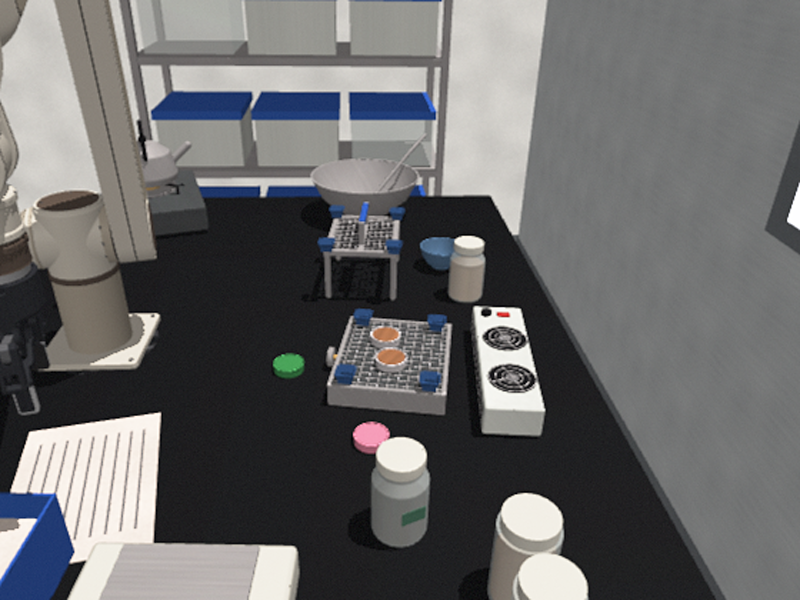

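The scene view shows the base in the middle, with its cups at about (341,285), (432,307), (312,338) and (410,363). The blower's outlet top edge runs from (260,370) to (438,405). The tier is at the right, with its handle from (556,284) to (620,292). The side view confirms this layout.

```bash
cat > h.py <<'E'
import numpy as np, cv2
from scipy.optimize import least_squares
from scipy.spatial.transform import Rotation as R
H=420
def ray(info,uv,fish=False):
    f=H/2/np.tan(np.radians(info['vertical_fov'])/2)
    d=np.array([(uv[0]-info['cx'])/f,(uv[1]-info['cy'])/f])
    if fish:
        r=np.hypot(*d); s=np.sin(r)/max(r,1e-9); v=np.array([d[0]*s,-d[1]*s,-np.cos(r)])
    else: v=np.array([d[0],-d[1],-1.])
    P=info['pose']; return P[:3,3],P[:3,:3]@v
def atz(info,uv,z,fish=False):
    o,d=ray(info,uv,fish); return o+d*(z-o[2])/d[2]
def fit(pts,mod):  # 2D rigid: world = c + R(th) mod
    pts=np.asarray(pts)[:,:2]; mod=np.asarray(mod)
    a=pts-pts.mean(0); b=mod-mod.mean(0)
    th=np.arctan2((b[:,0]*a[:,1]-b[:,1]*a[:,0]).sum(),(a*b).sum())
    c,s=np.cos(th),np.sin(th); Rm=np.array([[c,-s],[s,c]])
    t=pts.mean(0)-Rm@mod.mean(0); res=pts-(mod@Rm.T+t)
    return t,th,res
E
python3 - <<'E'
from workcell import bot
from h import *
np.set_printoptions(precision=4,suppress=True)
k=.7; S=bot.camera_info("scene"); D=bot.camera_info("side")
cup=[[-.075,-.1],[-.075,.1],[.075,-.1],[.075,.1]]
g=lambda I,L,z:[atz(I,np.array(p)*k,z) for p in L]
print("base scene",*fit(g(S,[(341,285),(432,307),(312,338),(410,363)],.056),cup))
print("base side",*fit(g(D,[(345,373),(363,316),(429,379),(437,321)],.056),cup))
print("tier scene",*fit(g(S,[(533,264),(637,282),(526,319),(640,340)],.133),cup))
print("tier side",*fit(g(D,[(327,244),(337,212),(394,246),(398,213)],.133),cup))
print("handle",g(S,[(556,284),(620,292)],.177))
print("blower scene",g(S,[(260,370),(438,405),(240,408),(425,447)],.062))
print("blower side",g(D,[(484,412),(473,309),(541,413),(520,309)],.062))
print("jars,bowl",g(S,[(197,320),(525,450),(620,440),(286,312),(394,272)],0))
cv=lambda n,x,y,w,h,s:cv2.resize(bot.camera(n)[y:y+h,x:x+w,::-1],None,fx=s,fy=s,interpolation=cv2.INTER_CUBIC)
cv2.imwrite("pics/c1.png",cv("scene",160,190,160,140,4.25))
E
```

```text
base scene [ 0.589  -0.1235] -0.17708786061095022 [[-0.0013  0.0006]
 [-0.0008  0.0005]
 [ 0.0019 -0.    ]
 [ 0.0001 -0.0011]]
base side [ 0.5936 -0.1188] -0.18148630177823533 [[-0.0013 -0.0019]
 [ 0.     -0.0007]
 [-0.0009  0.0013]
 [ 0.0022  0.0013]]
tier scene [0.5441 0.2728] -0.11102837733383475 [[-0.0012 -0.0005]
 [-0.0006  0.0009]
 [ 0.0012 -0.0009]
 [ 0.0006  0.0006]]
tier side [0.5485 0.2709] -0.1017203937459152 [[-0.001   0.0019]
 [-0.0004 -0.0049]
 [-0.0009  0.0025]
 [ 0.0023  0.0005]]
handle [array([0.5546, 0.212 , 0.177 ]), array([0.5588, 0.3261, 0.177 ])]
blower scene [array([ 0.7399, -0.3103,  0.062 ]), array([0.7695, 0.0203, 0.062 ]), array([ 0.8239, -0.3208,  0.062 ]), array([0.8542, 0.0058, 0.062 ])]
blower side [array([ 0.7267, -0.3315,  0.062 ]), array([0.7673, 0.0029, 0.062 ]), array([ 0.8197, -0.338 ,  0.062 ]), array([ 0.8658, -0.0005,  0.062 ])]
jars,bowl [array([ 0.5887, -0.504 ,  0.    ]), array([ 0.8007,  0.1817, -0.    ]), array([0.7567, 0.3519, 0.    ]), array([ 0.5395, -0.3234,  0.    ]), array([ 0.3828, -0.1098,  0.    ])]
```

View pics/c1.png

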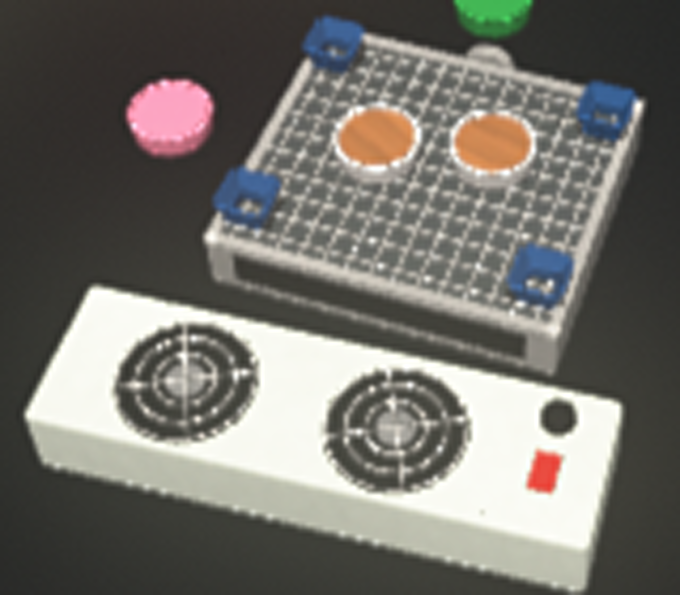

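The crop gives the blower's top corners at (94,287), (622,403), (25,415) and (592,548). The cup mouths are at about (335,42), (608,107), (249,190) and (541,270). The deck's far corners are at (207,237) and (562,330).

Run:
```python
from workcell import bot
from h import *
np.set_printoptions(precision=4,suppress=True)
S=bot.camera_info("scene")
g=lambda L,z:[atz(S,(160+p[0]/4.25,190+p[1]/4.25),z) for p in L]
cup=[[-.075,-.1],[-.075,.1],[.075,-.1],[.075,.1]]
ob,tb,r=fit(g([(94,287),(622,403),(25,415),(592,548)],.062),[[0,-.17],[0,.17],[.1,-.17],[.1,.17]]); print("outlet",ob,tb,r)
c,t,r=fit(g([(335,40),(608,106),(249,189),(541,270)],.060),cup); print("base",c,t,r)
c2,t2,r=fit(g([(207,237),(562,330),(643,105)],.045),[[.105,-.12],[.105,.12],[-.105,.12]]); print("base corners",c2,t2,r)
c=c2;Rz=lambda a:np.array([[np.cos(a),-np.sin(a)],[np.sin(a),np.cos(a)]])
print("base in outlet",Rz(tb).T@(c-ob), t2-tb)
for d in (.155,.116): print("push tcp",d,c+Rz(t2)@[-d,0])
f=ob+Rz(tb)@[-.105,(Rz(tb).T@(c-ob))[1]]
print("final base",f,"final push tcp",f+Rz(tb)@[-.116,0])
```

```text
outlet [ 0.7524 -0.1453] -0.1147350143847437 [[ 0.0023  0.0028]
 [ 0.0016 -0.0036]
 [-0.0019  0.0015]
 [-0.002  -0.0007]]
base [ 0.5899 -0.1225] -0.1907797763274323 [[ 0.0024 -0.0003]
 [ 0.0004  0.0007]
 [-0.0018 -0.0004]
 [-0.001  -0.    ]]
base corners [ 0.5936 -0.1209] -0.1840535011484795 [[-0.0007  0.0009]
 [-0.0042  0.001 ]
 [ 0.0049 -0.0019]]
base in outlet [-0.1606  0.006 ] -0.06931848676373578
push tcp 0.155 [ 0.4412 -0.0925]
push tcp 0.116 [ 0.4795 -0.0997]
final base [ 0.6488 -0.1273] final push tcp [ 0.5336 -0.114 ]
```

Call:
step_arm --targets "1 0.32 0.4 0 0 0 1;1 0.32 0.4 0 0 0 1;1 0.32 0.4 0 0 0 1;1 0.32 0.4 0 0 0 1;1 0.32 0.4 0 0 0 1;1 0.32 0.4 0 0 0 1;1 0.32 0.4 0 0 0 1"

```text
clock: 0.73
eef_pos: [0.2832, -0.2806, 0.2312]
tool_rot: [0.868, 0.497, 0.001, -0.001]
ft_force: [-0.1, -0.5, -0.5]
grip_width: 0.0853
grasp_force: 0.0
```

Call:
step_arm --targets "1 0.32 0.38 0 0 0 1;1 0.32 0.38 0 0 0 1;1 0.32 0.38 0 0 0 1;1 0.32 0.38 0 0 0 1;1 0.32 0.38 0 0 0 1;1 0.32 0.38 0 0 0 1;1 0.32 0.38 0 0 0 1"

```text
clock: 1.32
eef_pos: [0.4446, -0.0907, 0.2309]
tool_rot: [0.611, 0.792, 0.001, 0.0]
ft_force: [0.3, -0.2, -0.0]
grip_width: 0.0856
grasp_force: 0.0
```

Call:
step_arm --targets "1 0 0 -0.1 0 0 1;1 0 0 -0.1 0 0 1;1 0 0 -0.1 0 0 1;1 0 0 -0.1 0 0 1;1 0 0 -0.1 0 0 1;1 0 0 -0.1 0 0 1;1 0 0 -0.1 0 0 1"

```text
clock: 1.9
eef_pos: [0.4405, -0.0957, 0.1809]
tool_rot: [0.266, 0.964, -0.0, -0.0]
ft_force: [0.2, 0.5, -0.0]
grip_width: 0.0849
grasp_force: 0.0
```

Call:
step_arm --targets "1 0 0 -0.1 0 0 0.46;1 0 0 -0.1 0 0 0.46;1 0 0 -0.1 0 0 0.46;1 0 0 -0.1 0 0 0.46;1 0 0 -0.1 0 0 0.46;1 0 0 -0.1 0 0 0.46"

```text
clock: 2.4
eef_pos: [0.4412, -0.0956, 0.1317]
tool_rot: [0.091, 0.996, -0.0, 0.0]
ft_force: [0.6, 0.9, -0.1]
grip_width: 0.0854
grasp_force: 0.0
```

Run:
```python
from workcell import bot
import cv2
i=bot.camera_info("wrist");print(i)
im=bot.camera("wrist"); cv2.imwrite("pics/w1.png",cv2.resize(im[:,:,::-1],(800,600),interpolation=cv2.INTER_CUBIC))
```

```text
{'vertical_fov': 65.70646984690485, 'cx': 278.4637193526828, 'cy': 210.56756918006408, 'pose': array([[ 1.83143322e-01, -9.33371851e-01, -3.08667315e-01,
         3.61081830e-01],
       [ 9.83086164e-01,  1.73772249e-01,  5.78342411e-02,
        -8.10577243e-02],
       [-3.43039076e-04, -3.14038522e-01,  9.49410179e-01,
         2.74621479e-01],
       [ 0.00000000e+00,  0.00000000e+00,  0.00000000e+00,
         1.00000000e+00]])}
```

View pics/w1.png

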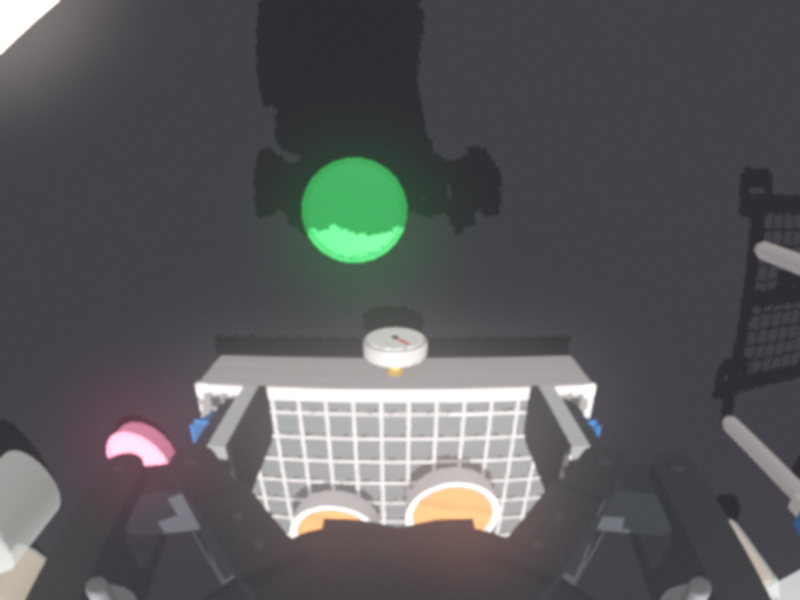

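The wrist view shows the near top edge of the base from (197,387) to (597,387), and the bottom edge corners at (219,355) and (572,355). The thermometer dial is at (395,345).

Run:
```python
from workcell import bot
from h import *
np.set_printoptions(precision=4,suppress=True)
I=bot.camera_info("wrist");k=.7
for L,z in (([(197,387),(597,387)],.045),([(219,355),(572,355)],0),([(395,343)],.04)):
    P=np.array([atz(I,np.array(p)*k,z,True) for p in L]); print(P, P.mean(0), np.linalg.norm(P[-1]-P[0]), np.arctan2(-(P[-1]-P[0])[0],(P[-1]-P[0])[1]))
print(bot.get_obs()['eef_pos'])
```

```text
[[ 0.4676 -0.2241  0.045 ]
 [ 0.5115  0.013   0.045 ]] [ 0.4896 -0.1056  0.045 ] 0.24109413824034762 -0.18311786066115984
[[ 0.4667 -0.2257  0.    ]
 [ 0.5107  0.0124  0.    ]] [ 0.4887 -0.1066  0.    ] 0.24213902353238886 -0.18296115778442426
[[ 0.4613 -0.1013  0.04  ]] [ 0.4613 -0.1013  0.04  ] 0.0 -0.0
[ 0.4412 -0.0955  0.1318]
```

Call:
step_arm --targets "1 0 0 -0.1 0 0 0;1 0 0 -0.2 0 0 0;1 0 0 -0.248 0 0 0;1 0 0 -0.248 0 0 0;1 0 0 -0.248 0 0 0"

```text
clock: 2.87
eef_pos: [0.4385, -0.0948, 0.0061]
tool_rot: [0.091, 0.996, 0.0, -0.003]
ft_force: [0.4, -0.9, 0.8]
grip_width: 0.0856
grasp_force: 0.0
```

Call:
step_arm --targets "1 0.02 -0.004 0 0 0 0;1 0.04 -0.008 0 0 0 0;1 0.05 -0.01 0 0 0 0;1 0.06 -0.012 0 0 0 0;1 0.07 -0.014 0 0 0 0;1 0.08 -0.016 0 0 0 0;1 0.08 -0.016 0 0 0 0"

```text
clock: 3.45
eef_pos: [0.478, -0.1032, 0.0077]
tool_rot: [0.091, 0.996, -0.0, -0.003]
ft_force: [-6.1, 0.4, 4.5]
grip_width: 0.0855
grasp_force: 3.0
```

Call:
step_arm --targets "1 0.01 -0.002 0 0 0 0.01;1 0.02 -0.005 0 0 0 0.02;1 0.03 -0.008 0 0 0 0.03;1 0.04 -0.01 0 0 0 0.04;1 0.05 -0.013 0 0 0 0.05;1 0.06 -0.016 0 0 0 0.06;1 0.07 -0.018 0 0 0 0.07;1 0.08 -0.02 0 0 0 0.08;1 0.09 -0.023 0 0 0 0.09;1 0.09 -0.023 0 0 0 0.09"

```text
clock: 4.28
eef_pos: [0.5226, -0.1146, 0.007]
tool_rot: [0.055, 0.998, 0.0, -0.003]
ft_force: [-5.8, -0.5, 3.5]
grip_width: 0.0853
grasp_force: 2.9
```

Run:
```python
from workcell import bot
import cv2
im=bot.camera("scene")[190:330,160:320,::-1]; cv2.imwrite("pics/c2.png",cv2.resize(im,None,fx=4.25,fy=4.25,interpolation=cv2.INTER_CUBIC))
print(bot.get_obs()['ft_force'],bot.get_obs()['ft_torque'])
```

```text
[-4.69060756 -1.0542604   0.79561457] [-0.05322392  0.94872072  0.09350637]
```

View pics/c2.png

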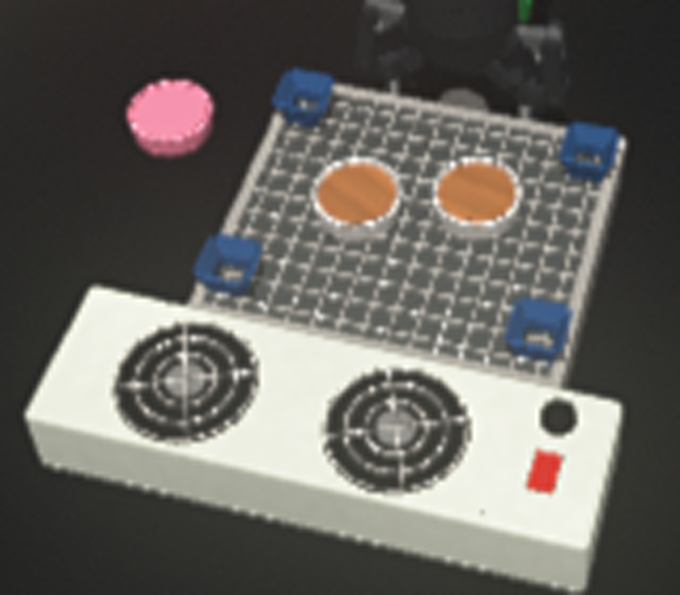

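The base moved as a rigid body with both dishes in place. Its far edge is nearly parallel to the blower, a few mm off. I'll close in gently.

Call:
step_arm --targets "1 0.004 -0.0004 0 0 0 0;1 0.007 -0.0008 0 0 0 0;1 0.010 -0.001 0 0 0 0;1 0.013 -0.0014 0 0 0 0;1 0.016 -0.0018 0 0 0 0;1 0.018 -0.002 0 0 0 0;1 0.018 -0.002 0 0 0 0"

```text
clock: 4.92
eef_pos: [0.5281, -0.1149, 0.007]
tool_rot: [0.055, 0.998, 0.0, -0.006]
ft_force: [-13.1, 1.7, 8.8]
grip_width: 0.0851
grasp_force: 6.8
```

Call:
step_arm --targets "1 0.004 -0.0004 0 0 0 0;1 0.006 -0.0006 0 0 0 0;1 0.008 -0.001 0 0 0 0;1 0.008 -0.001 0 0 0 0"

```text
clock: 5.25
eef_pos: [0.5279, -0.1149, 0.0064]
tool_rot: [0.055, 0.998, 0.001, -0.01]
ft_force: [-22.1, 1.8, 15.2]
grip_width: 0.0855
grasp_force: 11.1
```

Call:
step_arm --targets "1 -0.03 0.003 0 0 0 0;1 -0.08 0.008 0 0 0 0;1 -0.1 0.01 0 0 0 0;1 -0.1 0.01 0 0 0 0;1 -0.1 0.01 0.08 0 0 0;1 -0.1 0.01 0.16 0 0 0;1 -0.1 0.01 0.3 0 0 0;1 -0.1 0.01 0.4 0 0 0;1 -0.1 0.01 0.4 0 0 0;1 -0.1 0.01 0.4 0 0 0"

```text
clock: 6.08
eef_pos: [0.4944, -0.1124, 0.2169]
tool_rot: [0.055, 0.998, -0.001, 0.009]
ft_force: [1.0, -0.2, 0.2]
grip_width: 0.0853
grasp_force: 0.0
```

Run:
```python
from workcell import bot
import cv2,pickle
pickle.dump(bot.camera_info("wrist"),open("w2.pkl","wb"))
im=bot.camera("wrist"); a=cv2.resize(im[:,:,::-1],(800,600),interpolation=cv2.INTER_CUBIC)
im=bot.camera("scene")[200:310,180:320,::-1]; cv2.imwrite("pics/c3.png",cv2.resize(im,None,fx=5.4,fy=5.4,interpolation=cv2.INTER_CUBIC))
cv2.imwrite("pics/w2.png",a)
```

```text
(no output)
```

View pics/w2.png

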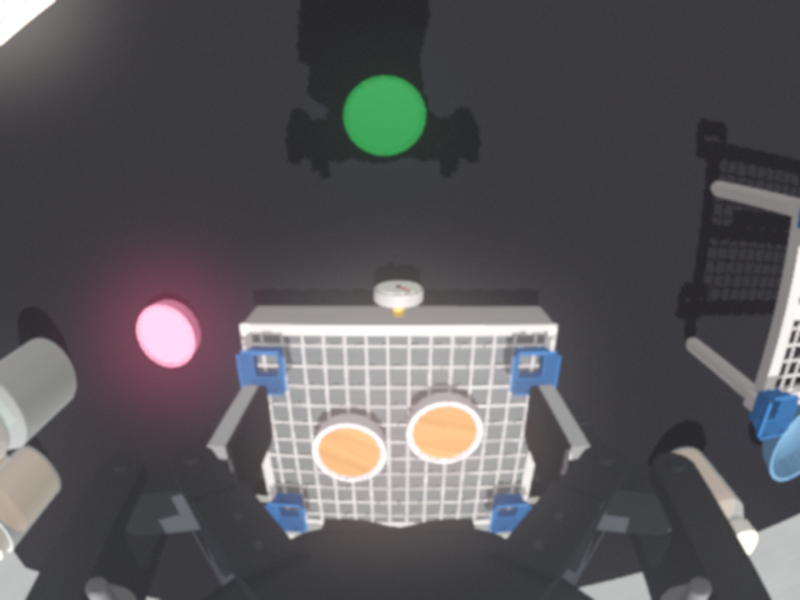

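View pics/c3.png

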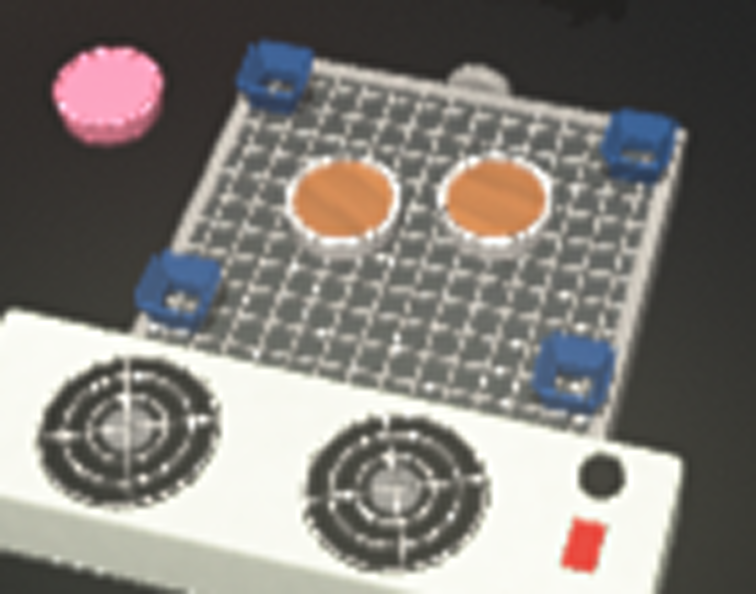

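The base appears flush, with no dark gap along the blower's edge, and both dishes are upright. In the wrist view the cup throats are at about (267,363), (536,361), (291,512) and (510,510), and the near top corners are at (241,326) and (557,325).

Run:
```python
from h import *
import pickle
from workcell import bot
np.set_printoptions(precision=4,suppress=True)
I=pickle.load(open("w2.pkl","rb"));k=.7; S=bot.camera_info("scene")
cup=[[-.075,-.1],[-.075,.1],[.075,-.1],[.075,.1]]
w=[atz(I,np.array(p)*k,.05,True) for p in [(267,363),(536,361),(291,512),(510,510)]]
print("wrist cups",*fit(w,cup))
P=np.array([atz(I,np.array(p)*k,.045,True) for p in [(241,326),(557,325)]]); d=P[1]-P[0]; th=np.arctan2(-d[0],d[1]); print("edge",th,np.linalg.norm(d),P.mean(0)[:2]+.105*np.array([np.cos(th),np.sin(th)]))
s=[atz(S,(180+a/5.4,200+b/5.4),.060) for a,b in [(275,70),(641,139),(180,284),(575,366)]]
print("scene cups",*fit(s,cup))
print(bot.get_obs()['eef_pos'],bot.get_obs()['tool_rot'])
```

```text
wrist cups [ 0.6463 -0.1274] -0.10472454011809891 [[-0.004  -0.0017]
 [-0.004   0.0039]
 [ 0.0045 -0.0033]
 [ 0.0035  0.0011]]
edge -0.10639763192921464 0.23983030053146404 [ 0.6441 -0.1285]
scene cups [ 0.6427 -0.1266] -0.10824613735808994 [[ 0.0005 -0.0007]
 [ 0.      0.0012]
 [-0.0002 -0.0005]
 [-0.0004 -0.    ]]
[ 0.491  -0.1116  0.2102] [ 0.0548  0.9985 -0.0005  0.0034]
```

Call:
step_arm --targets "1 0.054 0.384 0.1 0 0 -1;1 0.054 0.384 0.1 0 0 -1;1 0.054 0.384 0.1 0 0 -1;1 0.054 0.384 0.1 0 0 -1;1 0.054 0.384 0.1 0 0 -1;1 0.054 0.384 0.1 0 0 -1;1 0.054 0.384 0.1 0 0 -1"

```text
clock: 6.77
eef_pos: [0.5161, 0.0844, 0.2564]
tool_rot: [0.433, 0.901, 0.0, -0.001]
ft_force: [-0.2, -0.2, -1.0]
grip_width: 0.0854
grasp_force: 0.0
```

Call:
step_arm --targets "1 0.054 0.384 0.04 0 0 -1;1 0.054 0.384 0.04 0 0 -1;1 0.054 0.384 0.04 0 0 -1;1 0.054 0.384 0.04 0 0 -1;1 0.054 0.384 0.04 0 0 -1;1 0.054 0.384 0.04 0 0 -1;1 0.054 0.384 0.04 0 0 -1;1 0.054 0.384 0.04 0 0 -1;1 0.054 0.384 0.04 0 0 -1"

```text
clock: 7.52
eef_pos: [0.5423, 0.2729, 0.2754]
tool_rot: [0.744, 0.668, -0.002, -0.0]
ft_force: [0.3, 0.2, -0.6]
grip_width: 0.0855
grasp_force: 0.0
```

Run:
```python
from workcell import bot
import cv2,pickle
print(bot.get_obs()['eef_pos'],bot.get_obs()['tool_rot'])
pickle.dump(bot.camera_info("wrist"),open("w3.pkl","wb"))
im=bot.camera("wrist"); cv2.imwrite("pics/w3.png",cv2.resize(im[:,:,::-1],(800,600),interpolation=cv2.INTER_CUBIC))
```

```text
[0.54226329 0.27286101 0.2753804 ] [ 7.44075063e-01  6.68094038e-01 -1.57217423e-03 -4.30594822e-04]
```

View pics/w3.png

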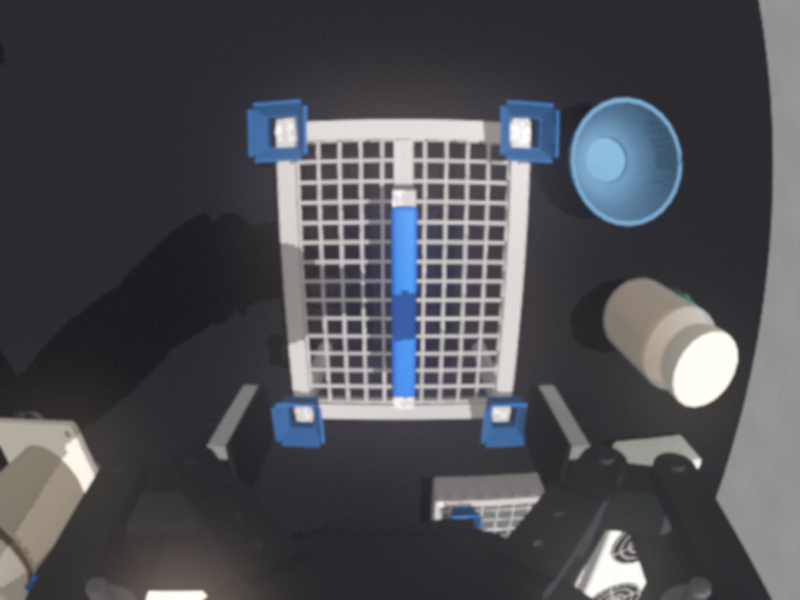

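The wrist view shows the tier squared up with the tool. Cup throats are at (286,132), (521,131), (304,413) and (501,413). The mouths are at (277,131), (530,131), (299,422) and (505,421). The handle bar runs along column 404.

Run:
```python
from h import *
import pickle
np.set_printoptions(precision=4,suppress=True)
I=pickle.load(open("w3.pkl","rb"));k=.7
m=[[-.075,.1],[.075,.1],[-.075,-.1],[.075,-.1]]
for L,z in (([(286,132),(521,131),(304,413),(501,413)],.125),([(277,131),(530,131),(299,422),(505,421)],.144)):
    print(*fit([atz(I,np.array(p)*k,z,True) for p in L],m))
print([atz(I,np.array(p)*k,.177,True) for p in [(404,207),(404,398)]])
```

```text
[0.5441 0.2676] -0.10758520195231454 [[ 0.001   0.0001]
 [-0.0006  0.0012]
 [ 0.0008 -0.0006]
 [-0.0012 -0.0006]]
[0.5439 0.2698] -0.10855660674826859 [[ 0.0001 -0.0021]
 [-0.0001 -0.0016]
 [ 0.0017  0.0013]
 [-0.0017  0.0025]]
[array([0.5499, 0.324 , 0.177 ]), array([0.5382, 0.2121, 0.177 ])]
```

Call:
step_arm --targets "1 0.003 -0.008 -0.08 0 0 0;1 0.003 -0.008 -0.16 0 0 0;1 0.003 -0.008 -0.22 0 0 0;1 0.003 -0.008 -0.249 0 0 0;1 0.003 -0.008 -0.249 0 0 0;1 0.003 -0.008 -0.249 0 0 0"

```text
clock: 8.07
eef_pos: [0.5437, 0.2679, 0.1521]
tool_rot: [0.745, 0.667, -0.001, -0.0]
ft_force: [0.1, 0.0, 0.8]
grip_width: 0.0855
grasp_force: 0.0
```

Call:
step_arm --targets "-1 0 0 0 0 0 0;-1 0 0 0 0 0 0;-1 0 0 0 0 0 0;-1 0 0 0 0 0 0;-1 0 0 0 0 0 0;-1 0 0 0 0 0 0;-1 0 0 0 0 0 0;-1 0 0 0 0 0 0"

```text
clock: 8.73
eef_pos: [0.5447, 0.2689, 0.1536]
tool_rot: [0.745, 0.667, 0.001, 0.0]
ft_force: [0.3, -0.1, 4.2]
grip_width: 0.013
grasp_force: 59.7
```

Call:
step_arm --targets "-1 0 0 0.03 0 0 0;-1 0 0 0.08 0 0 0;-1 0 0 0.13 0 0 0;-1 0 0 0.18 0 0 0;-1 0 0 0.22 0 0 0;-1 0 0 0.25 0 0 0;-1 0 0 0.25 0 0 0"

```text
clock: 9.32
eef_pos: [0.5448, 0.2692, 0.2798]
tool_rot: [0.745, 0.667, 0.001, 0.0]
ft_force: [1.2, 0.9, -6.3]
grip_width: 0.0128
grasp_force: 59.2
```

Call:
step_arm --targets "-1 0.01 -0.04 0 0 0 0;-1 0.02 -0.08 0 0 0 0;-1 0.03 -0.12 0 0 0 0;-1 0.04 -0.16 0 0 0 0;-1 0.05 -0.2 0 0 0 0;-1 0.06 -0.24 0 0 0 0;-1 0.07 -0.28 0 0 0 0;-1 0.08 -0.32 0 0 0 0;-1 0.09 -0.36 0 0 0 0;-1 0.1 -0.4 0 0 0 0"

```text
clock: 10.15
eef_pos: [0.593, 0.0677, 0.2744]
tool_rot: [0.745, 0.667, -0.002, -0.002]
ft_force: [0.7, 0.3, -7.4]
grip_width: 0.0128
grasp_force: 59.2
```

Call:
step_arm --targets "-1 0.01 -0.04 0 0 0 0;-1 0.02 -0.08 0 0 0 0;-1 0.03 -0.12 0 0 0 0;-1 0.04 -0.17 0 0 0 0;-1 0.05 -0.22 0 0 0 0;-1 0.06 -0.27 0 0 0 0;-1 0.08 -0.32 0 0 0 0;-1 0.09 -0.36 0 0 0 0;-1 0.097 -0.392 0 0 0 0;-1 0.097 -0.392 0 0 0 0"

```text
clock: 10.98
eef_pos: [0.6419, -0.1314, 0.2734]
tool_rot: [0.746, 0.666, -0.003, -0.001]
ft_force: [-1.8, -0.1, -7.1]
grip_width: 0.0129
grasp_force: 59.3
```

Call:
step_arm --targets "-1 0 0 0 0 0 0;-1 0 0 0 0 0 0;-1 0 0 0 0 0 0"

```text
clock: 11.23
eef_pos: [0.6421, -0.1261, 0.2763]
tool_rot: [0.744, 0.668, -0.001, -0.001]
ft_force: [-0.5, 0.0, -7.3]
grip_width: 0.0126
grasp_force: 59.3
```

Run:
```python
from workcell import bot
import cv2,pickle
print(bot.get_obs())
im=bot.camera("scene")[130:320,160:340,::-1]; a=cv2.resize(im,None,fx=3.15,fy=3.15,interpolation=cv2.INTER_CUBIC)
cv2.imwrite("pics/s4.png",a);
```

```text
{'clock': 11.2333, 'joint_pos': array([-1.94193410e-01,  5.66755716e-01,  6.08593138e-01,  1.61551803e+00,
        4.56650012e-04,  1.48515173e+00]), 'joint_vel': array([ 0.00766128, -0.0130532 ,  0.01144432,  0.00399372, -0.00108493,
       -0.00243746]), 'tau': array([-4.92134504e-01, -5.66951644e+01,  2.82863170e+01,  1.32695027e-02,
       -5.31795539e-02,  1.79109920e-03]), 'eef_pos': array([ 0.64213276, -0.12614821,  0.2763363 ]), 'tool_rot': array([ 7.44423960e-01,  6.67705651e-01, -6.85175657e-04, -1.28935370e-03]), 'ft_force': array([-5.23832643e-01,  3.38794154e-03, -7.32800098e+00]), 'ft_torque': array([-0.00333548, -0.02222562,  0.00619596]), 'grasp_force': 59.26233887672424, 'grip_width': 0.012624032276852569}
```

View pics/s4.png

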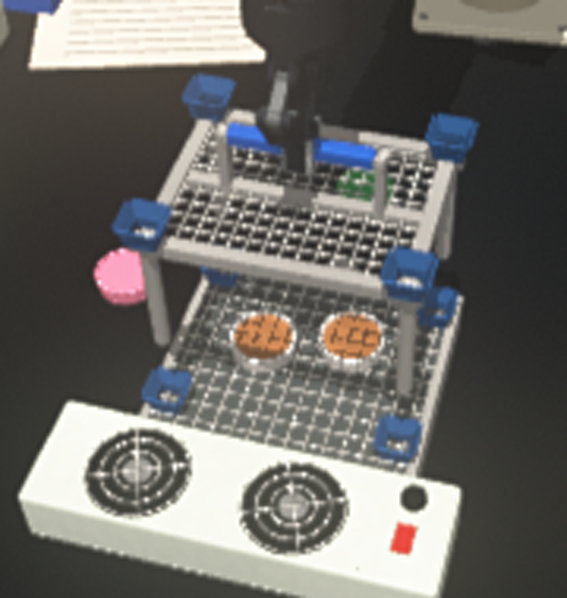

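The tier hangs level over the base. Its cups are at about (209,93), (451,134), (143,220) and (411,271), and the front feet end at (162,343) and (405,393).

Run:
```python
from h import *
from workcell import bot
np.set_printoptions(precision=4,suppress=True)
S=bot.camera_info("scene")
g=lambda L,z:[atz(S,(160+a/3.15,130+b/3.15),z) for a,b in L]
cup=[[-.075,-.1],[-.075,.1],[.075,-.1],[.075,.1]]
print("tier",*fit(g([(209,93),(451,134),(143,220),(411,271)],.2597),cup))
print("feet",*fit(g([(162,343),(405,393)],.1227),cup[2:]))
print("base far",*fit(g([(167,387),(398,435)],.060),cup[2:]))
o=bot.get_obs();print(o['eef_pos'],R.from_quat(o['tool_rot']).as_matrix())
```

```text
tier [ 0.6424 -0.1241] -0.10774225706745132 [[-0.0003 -0.0003]
 [-0.0001 -0.0002]
 [-0.0003 -0.0003]
 [ 0.0007  0.0009]]
feet [ 0.6467 -0.1233] -0.1111740349095594 [[-0.0001 -0.0009]
 [ 0.0001  0.0009]]
base far [ 0.6434 -0.1274] -0.10707469195853274 [[-0.     -0.0004]
 [ 0.      0.0004]]
[ 0.6423 -0.1261  0.2769] [[ 0.1081  0.9941 -0.0017]
 [ 0.9941 -0.1081  0.0007]
 [ 0.0005 -0.0018 -1.    ]]
```

Call:
step_arm --targets "-1 0.001 -0.005 -0.02 0 0 0;-1 0.001 -0.005 -0.04 0 0 0;-1 0.001 -0.005 -0.06 0 0 0;-1 0.001 -0.005 -0.08 0 0 0;-1 0.001 -0.005 -0.095 0 0 0;-1 0.001 -0.005 -0.095 0 0 0;-1 0.001 -0.005 -0.095 0 0 0"

```text
clock: 11.87
eef_pos: [0.6427, -0.1293, 0.2295]
tool_rot: [0.745, 0.667, -0.0, -0.001]
ft_force: [-0.0, -0.1, -6.3]
grip_width: 0.0128
grasp_force: 59.3
```

Call:
step_arm --targets "-1 0 0 -0.01 0 0 0;-1 0 0 -0.02 0 0 0;-1 0 0 -0.03 0 0 0;-1 0 0 -0.036 0 0 0;-1 0 0 -0.036 0 0 0;-1 0 0 -0.036 0 0 0"

```text
clock: 12.37
eef_pos: [0.643, -0.1297, 0.2119]
tool_rot: [0.745, 0.667, -0.0, -0.0]
ft_force: [-0.5, 0.5, -7.5]
grip_width: 0.0127
grasp_force: 59.2
```

Call:
step_arm --targets "-1 0 0 -0.006 0 0 0;-1 0 0 -0.012 0 0 0;-1 0 0 -0.018 0 0 0;-1 0 0 -0.022 0 0 0;-1 0 0 -0.026 0 0 0;-1 0 0 -0.026 0 0 0;-1 0 0 -0.026 0 0 0"

```text
clock: 12.95
eef_pos: [0.6432, -0.1297, 0.1992]
tool_rot: [0.745, 0.667, -0.0, -0.0]
ft_force: [-0.9, 0.3, -6.7]
grip_width: 0.0131
grasp_force: 59.3
```

Still carrying the full weight with no side force, so I'll lower it a little more until the load transfers.

Call:
step_arm --targets "-1 0 0 -0.002 0 0 0;-1 0 0 -0.004 0 0 0;-1 0 0 -0.004 0 0 0;-1 0 0 -0.006 0 0 0;-1 0 0 -0.006 0 0 0;-1 0 0 -0.006 0 0 0"

```text
clock: 13.45
eef_pos: [0.6436, -0.1298, 0.1986]
tool_rot: [0.745, 0.667, 0.001, 0.001]
ft_force: [-3.1, 0.6, 6.5]
grip_width: 0.0126
grasp_force: 60.9
```

The tier seated at exactly the predicted height. Now I'll release it and rise.

Call:
step_arm --targets "-1 0 0 0.003 0 0 0;1 0 0 0.003 0 0 0;1 0 0 0.003 0 0 0;1 0 0 0.003 0 0 0;1 0 0 0.003 0 0 0;1 0 0 0.003 0 0 0;1 0 0 0.003 0 0 0;1 0 0 0.003 0 0 0"

```text
clock: 14.12
eef_pos: [0.6433, -0.1297, 0.1978]
tool_rot: [0.745, 0.667, 0.0, 0.0]
ft_force: [0.7, 0.1, 0.1]
grip_width: 0.0852
grasp_force: 0.0
```

Call:
step_arm --targets "1 0 0 0.03 0 0 0;1 0 0 0.08 0 0 0;1 0 0 0.14 0 0 0;1 0 0 0.2 0 0 0;1 -0.06 0 0.25 0 0 0;1 -0.12 0 0.25 0 0 0;1 -0.18 0 0.25 0 0 0;1 -0.24 0 0.25 0 0 0;1 -0.3 0 0.25 0 0 0;1 -0.3 0 0.25 0 0 0"

```text
clock: 14.95
eef_pos: [0.4875, -0.1293, 0.3233]
tool_rot: [0.745, 0.667, -0.001, -0.001]
ft_force: [1.3, -0.7, 0.2]
grip_width: 0.0854
grasp_force: 0.0
```

Run:
```python
from workcell import bot
import cv2,numpy as np
a=bot.camera("scene")[160:330,160:340,::-1]; b=bot.camera("side")[180:300,210:390,::-1]
r=lambda m:cv2.resize(m,None,fx=2.2,fy=2.2*1,interpolation=cv2.INTER_CUBIC)
a,b=r(a),r(b); h=max(a.shape[0],b.shape[0]); p=lambda m:cv2.copyMakeBorder(m,0,h-m.shape[0],0,0,cv2.BORDER_CONSTANT)
cv2.imwrite("pics/end.png",np.hstack([p(a),p(b)])[:, :800]); print(bot.get_obs()['eef_pos'])
```

```text
[ 0.49259864 -0.12978242  0.32371751]
```

View pics/end.png

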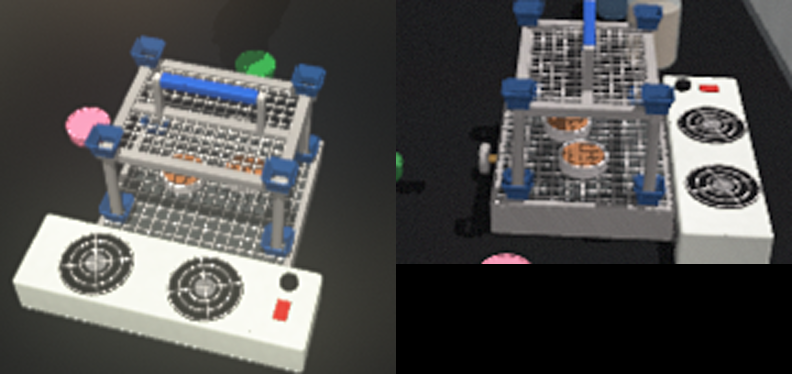

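Both views show all four posts in the cups with the tier level, the base against the blower, and both dishes standing. I'm handing it in.

```bash
python3 -c "
from workcell import bot
print(bot.job_done())"
```

```text
the job is handed in; nothing more can be done
None
```

I handed the job in at about 15 s: the base looks flush against the blower, the tier sits level with all four posts in the cups, and both dishes are still standing, but the hand-in gave no verdict, so a pass isn't confirmed.

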